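# Gather the bottle caps in the tote's corner

## Task

Three loose bottle caps lie scattered in the small lab tote. First push the hinged keeper bar down across the tote's open mouth until it clicks shut, then pick the tote up by its handle and tilt it so that all three caps slide together into the corner beside the mouth, behind the bar, without spilling any. Finish while still holding the tote like that, clear of the bench, clearly tilted, still and with the caps in the corner; don't put it down or let go, and don't shove the other lab things about or rest the tote on them.

Things in the scene. Friction and masses are not known exactly. Their poses are not given: they have to be found in the camera images.
- tote: loose grey plastic tote, about 0.34 kg, flat on the bench: 190 mm along its x, 140 mm along its y; floor and walls 4 mm thick, wall tops 45 mm above its underside. Origin: centre of the underside; z up. Its x = -95 mm end has the mouth and faces roughly the robot's left (world +y). A carrying handle arches over the middle. The tote is slippery inside: caps start to slide at 0.2 to 0.3 rad of tilt
- mouth (a point): middle of the tote's mouth, on its inner floor: x = -95, y = -27 mm, 4 mm up in the tote's frame; axes as the tote's. From y = -62 to +8 mm this end has no wall, down to the floor; a lip of floor sticks out 14 mm. The mouth lies next to the corner (-x, -y). Outside that corner stands the keeper's catch post, x -110 to -95, y -80 to -66 mm, 34 mm high
- handle_mid (a point): middle of the level grip bar of the tote's fixed handle, 114 mm above the tote's underside, over its centre; axes as the tote's. The bar runs along y: 12 mm thick along x, 22 mm high (103 to 125 mm up), 148 mm long, with an upright at each end (y = +-72 mm)
- low_corner (a point): the corner beside the mouth where the caps shall gather, nearer the robot: on the inner floor at x = -91, y = -66 mm, 4 mm up in the tote's frame; axes as the tote's. Caps slide here also along the walls when the tote is tilted by about 0.6 rad with its downhill direction midway between the tote's -x and -y
- keeper (a joint): angle of the keeper bar in rad: 0 is shut (level across the mouth, on its stop), larger is raised; limit 1.2. It stays where it is left. Moving it takes about 1 N at the tab; a spring ball in the catch post resists with about 3 N at the tab between about 0.2 and 0.1 rad, then snaps over the bar and keeps it shut (about 4 N to lift it again)
- keeper_hinge (a point): pivot of the keeper bar, outside the mouth end: x = -102, y = +14 mm, 14 mm up in the tote's frame; axes as the tote's. The bar is a round steel rod 12 mm thick that turns about the tote's x axis; shut, it reaches 78 mm from the pivot towards the tote's -y; its free end rises as it opens
- keeper_tab (a point): middle of the upper face of the keeper bar's thumb tab, a steel plate 22 mm (tote's x) by 20 mm (along the bar) sticking out from the bar away from the tote. 44 mm from the pivot along the bar, 6 mm above the bar's axis, 11 mm further out (-x). Its axes turn with the bar; shut, they are the tote's and it is 20 mm above the bench. Push it down here
- cap0: white ribbed screw cap for a sample bottle, 30 mm diameter, 16 mm high, 14 g, lying flat and loose on the tote's floor. Three are alike. Origin: centre of its underside; z along its axis
- cap1: white ribbed screw cap for a sample bottle, 30 mm diameter, 16 mm high, 14 g, lying flat and loose on the tote's floor. Three are alike. Origin: centre of its underside; z along its axis
- cap2: white ribbed screw cap for a sample bottle, 30 mm diameter, 16 mm high, 14 g, lying flat and loose on the tote's floor. Three are alike. Origin: centre of its underside; z along its axis
- vial_rack: bystander: blue rack of amber vials, 85 x 125 mm, 92 mm high, 0.6 kg, origin under its centre
- pipette_stand: bystander: white stand with four pipettes, 120 x 200 mm, 264 mm high, origin under its centre
- reagent: bystander: amber reagent bottle, 64 mm diameter, 130 mm high, origin under its centre
There are look-alikes about, which are no part of the job. Leave any pink or red look-alike of the cap0 alone.

How it is judged (in metres and radians):
On the way, in this order (a step that is already met when the one before it is completed fails the run):
1. keeper bar clicked shut with the tote still standing flat (value of joint keeper below 0.06 rad and angle between tote's own z axis and vertical below 0.12 rad), for 0.2 s.
2. tote held clear of the bench and tilted, all three caps in the corner (value of joint keeper below 0.06 rad and distance between each of cap0, cap1, cap2 and low_corner below 0.085 m and angle between tote's own z axis and vertical between 0.26 and 1 rad and height (world z) of low_corner above 0.02 m and contact force between tote and the fingers above 1 N and contact force between tote and table below 0.1 N), for 0.2 s.
At the end, for the whole second after the job is handed in: Keeper shut (under 0.06 rad); all three caps within 85 mm of the mouth corner of the inner floor; tote in the fingers, tilted 0.26 to 1.0 rad, that corner over 20 mm above the bench, not resting on the bench or another thing (under 0.5 N), still (under 30 mm/s, 0.2 rad/s) (all of step 2 and linear speed of tote below 0.03 m/s and angular speed of tote below 0.2 rad/s and contact force between tote and vial_rack below 0.5 N and contact force between tote and pipette_stand below 0.5 N and contact force between tote and reagent below 0.5 N); the arm keeps its last pose, push and grip.
It fails at once if the vial rack is shoved more than 30 mm or tipped (distance of vial_rack from where it was at the start of the episode above 0.03 m or angle between vial_rack's own z axis and vertical above 0.35 rad).
It fails at once if the pipette stand is shoved more than 30 mm or tipped (distance of pipette_stand from where it was at the start of the episode above 0.03 m or angle between pipette_stand's own z axis and vertical above 0.35 rad).
It fails at once if the reagent bottle is shoved more than 30 mm or tipped (distance of reagent from where it was at the start of the episode above 0.03 m or angle between reagent's own z axis and vertical above 0.35 rad).
It also fails if it takes over 51 s, if anything falls off the work surface, if the arm or the gripper's body presses on something with over 40 N, if the wrist force passes 120 N, or if a joint passes its speed limit or range.

## Robot

A 6-joint arm with a two-finger parallel gripper is mounted at the origin on the work surface. World frame = base frame: x ahead of the robot, y to its left, z up, the work surface at z = 0. Lengths are in mm, angles in rad, forces in N, time in s.
With the tool pointing down it reaches from about 350 to 875 mm from the base axis. Payload 4.2 kg.
Tool frame: the origin (TCP) lies at the very end of the fingers, on their centre line; the grasp point (between the pads) lies 19 mm behind it (arm.pinch_z is the distance from the TCP to the grasp point, in mm); x points along the fingers, y is the direction in which the jaws open and shut, and the axes are right-handed (so a half turn about x gives the same grasp; the last joint's range is limited). The gripper opens to 85 mm and grips with 20 to 120 N. Pads are 22 mm wide; open, the fingers measure 114 mm over their backs; the gripper's body (76 mm by 85 mm) begins 54 mm behind the grasp point. The pads swing forward as they close: fully open they stand 13 mm farther back than shut.
Start: joints at [1.472, 0.385, 0.008, 0, -1.194, -0.259], TCP at [218.851, 585.409, 231.312] pointing down, gripper open.
Joint ranges: [-3.14, 3.14], [-1.21, 2.06], [-1.07, 1.41], [-3.16, 2.05], [-2.99, -0.16], [-3.1, 3.1]. Speed limits (rad/s): [2.79, 2.79, 3.14, 3.14, 3.14, 3.14].

## Interface

Orientations are given as a unit quaternion [x, y, z, w].
In Python, from bench import arm gives the robot as it stands.
- The arm moves only by the tool drive_tool, never from a script. Its argument "motion" is a list of rows, each a list of 4 numbers: the shift along the tool's x, y, z in mm, then the turn about the tool's x in degrees. In form: [[dx, dy, dz, spin], ...]. A call has 1 to 10 rows; each row shifts and turns the commanded pose from where the row before left it, along the tool's axes as they then stand; what a row does not reach is not made up. A row lasts 1/12 s, in which the tool goes at most 41.7 mm and 7.16 degrees, less where a joint would pass 70% of its speed; a pose out of reach is approached as far as the arm can. A call with a gripper value outside its range is refused whole. "grip" is the finger opening in mm, from 0 to 85.4, set as the call begins (left out, the last holds). The fingers move at their own pace and stop on an object; the grip force is fixed at half the most. Time passes only in rows, so rows that do not move let the fingers close. It gives the time, the measured TCP pose, the force and the opening at its end, in the units of the state.
- arm.read_state(): the state, without advancing time (a new reading comes with each control period).
- arm.get_image(name): name is "side" or "top" or "wrist"; returns the picture (480x640x3 uint8, red, green, blue); there is no depth.
- arm.calibration(name): a dict with "K" (3x3 intrinsics, pixels), "eye" and "attitude" of the camera in the world; the wrist camera has in their place "T_tool_cam" (4x4, takes a point from camera to tool coordinates, whose origin is the TCP and whose axes are the tool frame's). Camera axes: x right, y up, looking along -z (the intrinsics and any distortion apply to the point x, -y, -z); pixel columns grow to the right and rows downward; lengths in mm; the calibration is good to about 2 mm. A picture is of the moment at which its call begins: read the wrist's pose just before it. calibration takes no time and is no camera call.
- arm.job_done(): hands the job in, once; it reports no verdict.
The state is a dict: "clock": time; "joints": joint angles; "joint_vel": joint speeds; "joint_efforts": joint torques, N m; "position": TCP position; "ee_rot": TCP orientation; "contact_force": force on the tool from outside, world axes, zero at the start; "wrist_torque": the same for the moment, N m; "gripper_width": finger opening in mm.
Only numpy, scipy, OpenCV 4.12 (cv2) and the standard library are available. Lean on these libraries where they do the work, as an engineer would, in place of code of your own. Each camera call takes 0.05 s, during which the arm holds its last target. There are 200 camera calls.

## Working session

There is one attempt and no reset: what is moved stays moved. The work goes in short steps, Python scripts to look and compute and a tool call to move; the robot and the scene stay as the last step left them, time stands still between calls to the robot, and variables do not carry over. Pictures are saved under pics/ and viewed, about 8 in all and at most 12, crops included, and the job is handed in when it is done.

Besides the shell and the picture viewer there is one more tool, called after "Emit:" as name(argument=value, ...) on one line, values as JSON. drive_tool: Moves the arm, as the interface text tells. Its arguments: {"type":"object","properties":{"motion":{"type":"array"},"grip":{"type":"number"}},"required":["motion"]}

```bash
mkdir -p pics; ls; python3 - <<'E'
from bench import arm
import cv2,json
s=arm.read_state();print(s)
for n in("side","top","wrist"):
    c=arm.calibration(n);print(n,c)
    cv2.imwrite(f"pics/{n}0.png",arm.get_image(n)[:,:,::-1])
E
```

```text
pics
{'clock': 0.0, 'joints': array([ 1.47158753e+00,  3.85560109e-01,  6.58616206e-03, -5.20322887e-04,
       -1.19401217e+00, -2.58603088e-01]), 'joint_vel': array([-0.00036402,  0.00153996,  0.00023431,  0.00047022,  0.00096731,
        0.00133042]), 'joint_efforts': array([ 6.51001628e-04, -3.92293239e+01,  1.88396037e+01,  4.18616027e+00,
       -4.64558165e-03,  1.78390712e-05]), 'position': array([218.6586031 , 584.85351281, 230.2007685 ]), 'ee_rot': array([-0.69569931,  0.12668391,  0.69591692,  0.12511318]), 'contact_force': array([ 0.29536019, -1.07629512,  0.2358907 ]), 'wrist_torque': array([ 0.00183343,  0.01845831, -0.00804813]), 'gripper_width': 85.30196768039211}
side {'K': array([[503.36411203,   0.        , 319.28145753],
       [  0.        , 503.36411203, 244.14708229],
       [  0.        ,   0.        ,   1.        ]]), 'eye': array([ 234.31172599, -608.69493981,  930.26054881]), 'attitude': array([ 0.31686054, -0.07682917, -0.20545479,  0.92275945])}
top {'K': array([[524.85300253,   0.        , 308.43697948],
       [  0.        , 524.85300253, 240.5769836 ],
       [  0.        ,   0.        ,   1.        ]]), 'eye': array([ 367.60179924,  -21.06287803, 1433.96120331]), 'attitude': array([-0.03841168,  0.0368895 ,  0.71276531, -0.69937781])}
wrist {'K': array([[396.12708255,   0.        , 322.21491899],
       [  0.        , 396.12708255, 240.5940258 ],
       [  0.        ,   0.        ,   1.        ]]), 'T_tool_cam': array([[ 4.66911841e-04,  3.06268367e-01, -9.51945098e-01,
        -1.42919940e+02],
       [ 9.99999878e-01, -2.96674385e-04,  3.95033080e-04,
         8.77067150e-02],
       [-1.61431590e-04, -9.51945166e-01, -3.06268468e-01,
        -7.78326202e+01],
       [ 0.00000000e+00,  0.00000000e+00,  0.00000000e+00,
         1.00000000e+00]])}
```

View pics/top0.png

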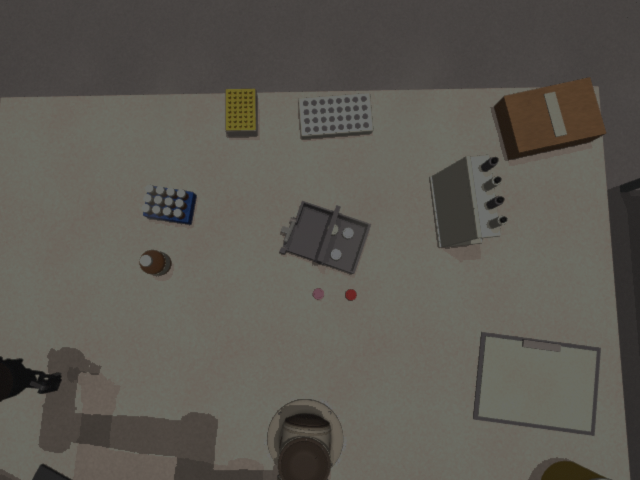

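View pics/side0.png

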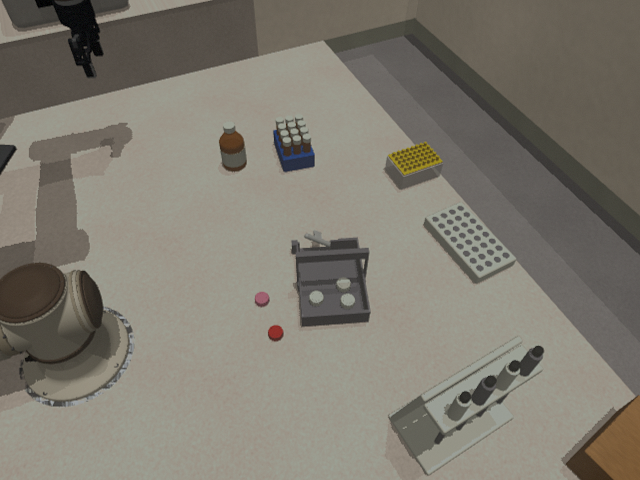

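The top view shows the tote at about (327,238) with its mouth to the left, the keeper and catch post at about (285,245), and three white caps at (348,233), (336,254) and (335,230). Pink (318,294) and red (350,295) look-alikes lie outside the tote. The white ones inside match the description. I'll confirm this in an enlarged crop.

```bash
cat > h.py <<'E'
import numpy as np,cv2
from bench import arm
from scipy.spatial.transform import Rotation as R
def cam(n,s=None):
    c=arm.calibration(n)
    if n!="wrist": return c["K"],R.from_quat(c["attitude"]).as_matrix(),np.array(c["eye"])
    s=s or arm.read_state(); T=c["T_tool_cam"]; Rt=R.from_quat(s["ee_rot"]).as_matrix()
    return c["K"],Rt@T[:3,:3],s["position"]+Rt@T[:3,3]
def ray(C,u,v):
    K,Rc,e=C; d=Rc@np.array([(u-K[0,2])/K[0,0],-(v-K[1,2])/K[1,1],-1]); return e,d/np.linalg.norm(d)
def onz(C,u,v,z):
    e,d=ray(C,u,v); return e+d*(z-e[2])/d[2]
def proj(C,p):
    K,Rc,e=C; q=Rc.T@(np.array(p,float)-e); return np.array([K[0,2]+K[0,0]*q[0]/-q[2],K[1,2]-K[1,1]*q[1]/-q[2]])
E
python3 - <<'E'
import cv2,numpy as np
a=cv2.imread('pics/top0.png')[190:290,265:385]; b=cv2.imread('pics/side0.png')[225:330,283:383]
a=cv2.resize(a,None,fx=4,fy=4,interpolation=2);b=cv2.resize(b,None,fx=3.2,fy=3.2*400/336,interpolation=2)
a=cv2.convertScaleAbs(a,alpha=1.8);b=cv2.convertScaleAbs(b,alpha=1.4)
b=b[:400]; print(a.shape,b.shape)
cv2.imwrite('pics/crop.png',np.hstack([a,b]))
from h import *
C=cam("top")
for p,z in {(302,203):45,(369,238):45,(354,272):45,(288,255):45,(338,209):125,(319,263):125}.items(): print(p,onz(C,*p,z).round())
E
```

```text
(400, 480, 3) (400, 320, 3)
(302, 203) [618.  -4.  45.]
(369, 238) [ 520. -181.   45.]
(354, 272) [ 430. -138.   45.]
(288, 255) [479.  35.  45.]
(338, 209) [586. -96. 125.]
(319, 263) [451. -45. 125.]
```

View pics/crop.png

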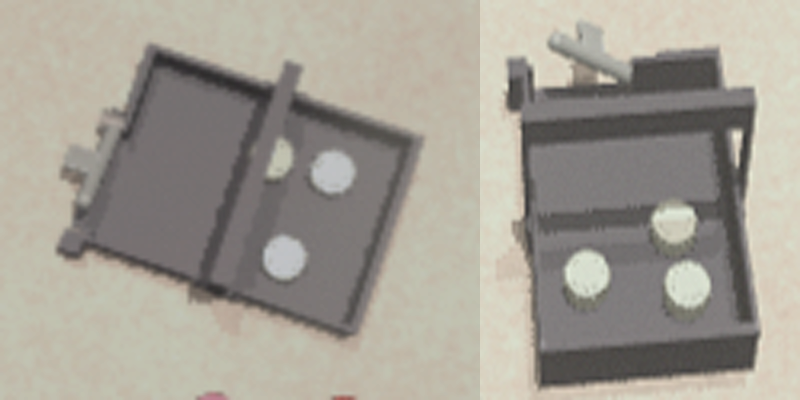

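The crop confirms it: three white caps are on the tote floor, all in the far half. The keeper is raised, with its tab at crop (78,163), and the catch post is at (72,243). The pink and red caps are outside. Next I'll compute the poses.

```bash
python3 - <<'E'
from h import *
C=cam("top");S=cam("side")
px=[(302.5,201),(370.5,224.5),(353,273.5),(338.2,205.7)]
m=np.array([(-95,70),(95,70),(95,-70),(0,78)],float);z=[45,45,45,122]
px=px[:3];m=m[:3];
w=np.array([onz(C,*p,h)[:2] for p,h in zip(px,z)])
mc,wc=m.mean(0),w.mean(0);H=(m-mc).T@(w-wc)
th=np.arctan2(H[0,1]-H[1,0],H[0,0]+H[1,1]);r=np.array([[np.cos(th),-np.sin(th)],[np.sin(th),np.cos(th)]])
t=wc-r@mc;print("tote",t.round(1),th.round(3),"res",(w-(m@r.T+t)).round(1).tolist())
# handle ends in both views: check
W=lambda p:np.r_[r@np.array(p[:2])+t,p[2]]
for p in [(0,78,125),(0,-78,125),(-110,-80,34),(-95,-70,45),(95,-70,45),(95,70,45),(-95,70,45)]: print(p,"top",((proj(C,W(p))-[265,190])*4).round(),"side",((proj(S,W(p))-[283,225])*[3.2,3.81]).round(), W(p).round())
# tab: ray on plane tote x=-113
for n,cc,(u,v) in(("top",C,(284.5,230.8)),):
    e,d=ray(cc,u,v);nrm=np.r_[r[:,0],0];k=(nrm@(W((-113,0,0))-e))/(nrm@d);q=e+k*d
    l=np.r_[r.T@(q[:2]-t),q[2]];print("tab",l.round(1),np.arctan2(l[2]-14,14-l[1]))
for a in np.arange(0.2,1.3,.1):
    c,s=np.cos(a),np.sin(a)
    tab=W((-113,14-44*c+6*s,14+44*s+6*c));end=W((-102,14-78*c,14+78*s))
    print(a.round(1),"tab",((proj(C,tab)-[265,190])*4).round(),((proj(S,tab)-[283,225])*[3.2,3.81]).round(),"end",((proj(C,end)-[265,190])*4).round(),((proj(S,end)-[283,225])*[3.2,3.81]).round(),tab.round())
E
```

```text
tote [524.5 -71.2] -1.927 res [[0.0, 1.0], [-0.8, -1.3], [0.7, 0.2]]
(0, 78, 125) top [296.  58.] side [276.  95.] [598. -98. 125.]
(0, -78, 125) top [215. 291.] side [ 28. 113.] [451. -44. 125.]
(-110, -80, 34) top [ 56. 248.] side [21. 57.] [488.  60.  34.]
(-95, -70, 45) top [ 82. 240.] side [36. 65.] [492.  42.  45.]
(95, -70, 45) top [352. 335.] side [ 53. 347.] [ 426. -136.   45.]
(95, 70, 45) top [420. 137.] side [274. 329.] [ 557. -185.   45.]
(-95, 70, 45) top [152.  44.] side [235.  51.] [623.  -7.  45.]
tab [-113.   -24.    62.2] 0.9037623216029579
0.2 tab [ 78. 175.] [94. 54.] end [ 77. 228.] [47. 71.] [538.  44.  29.]
0.3 tab [ 79. 172.] [97. 50.] end [ 77. 224.] [49. 63.] [539.  44.  33.]
0.4 tab [ 80. 168.] [99. 45.] end [ 78. 220.] [53. 55.] [541.  43.  37.]
0.5 tab [ 81. 164.] [103.  41.] end [ 79. 214.] [58. 47.] [544.  42.  40.]
0.6 tab [ 82. 160.] [107.  37.] end [ 81. 207.] [63. 40.] [546.  41.  44.]
0.7 tab [ 83. 155.] [111.  34.] end [ 83. 199.] [70. 32.] [549.  40.  47.]
0.8 tab [ 85. 149.] [116.  30.] end [ 85. 191.] [78. 26.] [552.  39.  50.]
0.9 tab [ 86. 143.] [121.  27.] end [ 88. 181.] [86. 19.] [556.  38.  52.]
1.0 tab [ 88. 138.] [127.  25.] end [ 90. 171.] [95. 14.] [559.  36.  54.]
1.1 tab [ 90. 131.] [133.  22.] end [ 94. 161.] [105.   9.] [563.  35.  56.]
1.2 tab [ 92. 125.] [139.  21.] end [ 97. 150.] [115.   4.] [567.  33.  57.]
```

```bash
cat >> h.py <<'E'
T=np.array([524.5,-71.2]);TH=-1.927
def W(x,y,z): return np.r_[T+np.array([[np.cos(TH),-np.sin(TH)],[np.sin(TH),np.cos(TH)]])@[x,y],z]
def rep(p=None):
    s=arm.read_state();M=R.from_quat(s["ee_rot"]).as_matrix()
    print("t",round(s["clock"],2),"pos",s["position"].round(1),"q",s["joints"].round(3),"F",s["contact_force"].round(1),"w",round(s["gripper_width"],1));print(M.round(3))
    if p is not None: print("need tool-axes",(M.T@(np.array(p)-s["position"])).round(1))
    return s,M
E
python3 - <<'E'
from h import *
s,M=rep(W(-113,-27,80))
tx=W(1,0,0)-W(0,0,0)
for sg in(1,-1):
    a=tx*sg; print("spin deg",np.degrees(np.arctan2(a@M[:,2],a@M[:,1])))
print(W(-113,-27,80),W(0,0,114))
E
```

```text
t 0.15 pos [218.7 585.  230.5] q [ 1.472  0.385  0.007 -0.    -1.194 -0.259] F [ 0.7  0.8 -0.1] w 85.6
[[-0.    -0.35  -0.937]
 [-0.002 -0.937  0.35 ]
 [-1.     0.002 -0.   ]]
need tool-axes [ 151.2  394.3 -489.1]
spin deg -0.09877809325312237
spin deg 179.90122190674688
[538.60007638  44.12210476  80.        ] [524.5 -71.2 114. ]
```

Emit:
drive_tool(motion=[[0,19.7,-24.5,0],[0,19.7,-24.5,0],[0,19.7,-24.5,0],[0,19.7,-24.5,0],[0,19.7,-24.5,0],[0,19.7,-24.5,0],[0,19.7,-24.5,0],[0,19.7,-24.5,0],[0,19.7,-24.5,0],[0,19.7,-24.5,0]], grip=0)

```text
clock: 0.98
position: [379.7, 313.5, 231.2]
ee_rot: [-0.696, 0.126, 0.696, 0.126]
contact_force: [0.7, 0.4, -0.2]
gripper_width: -0.4
```

Emit:
drive_tool(motion=[[0,19.7,-24.5,0],[0,19.7,-24.5,0],[0,19.7,-24.5,0],[0,19.7,-24.5,0],[0,19.7,-24.5,0],[0,19.7,-24.5,0],[0,19.7,-24.5,0],[0,19.7,-24.5,0],[0,19.7,-24.5,0],[0,19.7,-24.5,0]])

```text
clock: 1.82
position: [540.2, 43.2, 231.1]
ee_rot: [-0.696, 0.126, 0.696, 0.126]
contact_force: [0.4, 0.2, 0.1]
gripper_width: 0.2
```

```bash
python3 - <<'E'
from h import *
cv2.imwrite("pics/w1.png",cv2.convertScaleAbs(arm.get_image("wrist")[:,:,::-1],alpha=1.6))
s,M=rep(W(-113,-27,80))
C=cam("wrist",s)
for p in [(-113,-17.5,46),(-102,14,14),(-95,70,45),(-95,-70,45),(0,72,125),(0,-72,125)]: print(p,proj(C,W(*p)).round())
E
```

```text
t 1.87 pos [542.4  39.8 230.9] q [ 0.373  0.247 -0.194  0.002 -1.13   0.836] F [ 2.2 -1.2  1.4] w -0.2
[[ 0.    -0.354 -0.935]
 [-0.002 -0.935  0.354]
 [-1.     0.002 -0.001]]
need tool-axes [150.9  -2.9   5.1]
(-113, -17.5, 46) [319. 205.]
(-102, 14, 14) [331. 162.]
(-95, 70, 45) [341.  94.]
(-95, -70, 45) [339. 262.]
(0, 72, 125) [510.  83.]
(0, -72, 125) [481. 305.]
```

View pics/w1.png

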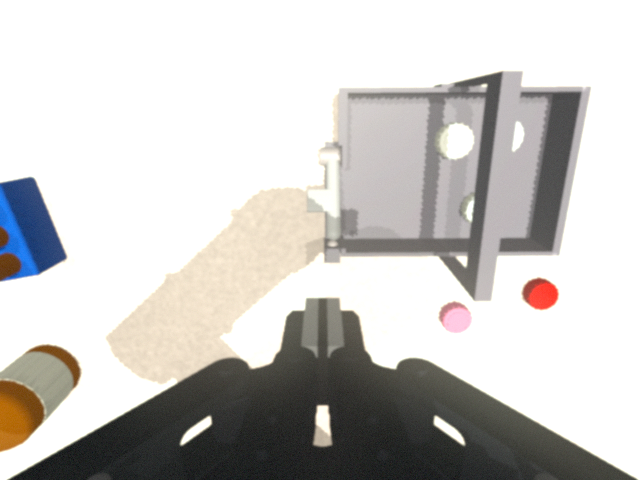

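Emit:
drive_tool(motion=[[25,-1,2,0],[30,-1,2,0],[30,-1,1,0],[30,0,0,0],[25,0,0,0],[10,0,0,0],[0,0,0,0]])

```text
clock: 2.45
position: [534.4, 48.7, 78.8]
ee_rot: [-0.694, 0.127, 0.698, 0.125]
contact_force: [-0.4, 0.5, -0.2]
gripper_width: -0.2
```

```bash
python3 - <<'E'
from h import *
rep(W(-113,-27,80))
E
```

```text
t 2.45 pos [534.4  48.7  78.8] q [ 0.393  0.403 -0.401 -0.    -0.773  0.82 ] F [-0.4  0.5 -0.2] w -0.2
[[-0.006 -0.351 -0.937]
 [-0.002 -0.937  0.351]
 [-1.     0.004  0.005]]
need tool-axes [-1.3  2.8 -5.5]
```

Emit:
drive_tool(motion=[[5,2.5,-5,0],[5,0,0,0],[5,0,0,0],[5,0,0,0],[5,0,0,0],[5,0,0,0],[5,0,0,0],[4,0,0,0],[0,0,0,0]])

```text
clock: 3.2
position: [539.4, 45.1, 41.3]
ee_rot: [-0.695, 0.126, 0.696, 0.126]
contact_force: [0.1, 0.5, 0.3]
gripper_width: 0.3
```

Emit:
drive_tool(motion=[[3,0,0,0],[3,0,0,0],[3,0,0,0],[3,0,0,0],[3,0,0,0],[2,0,0,0],[2,0,0,0],[0,0,0,0]])

```text
clock: 3.87
position: [539.7, 45.1, 22.8]
ee_rot: [-0.696, 0.126, 0.696, 0.126]
contact_force: [0.1, -0.3, -0.2]
gripper_width: -0.1
```

Emit:
drive_tool(motion=[[1,0,0,0],[1,0,0,0],[0,0,0,0]])

```text
clock: 4.12
position: [539.9, 45.2, 21.1]
ee_rot: [-0.696, 0.126, 0.696, 0.126]
contact_force: [0.2, 0.1, 1.3]
gripper_width: 0.5
```

Emit:
drive_tool(motion=[[1,0,0,0],[0.5,0,0,0],[0,0,0,0]])

```text
clock: 4.37
position: [540.1, 45.3, 20.0]
ee_rot: [0.696, -0.126, -0.696, -0.126]
contact_force: [-1.7, 0.1, 1.6]
gripper_width: 0.0
```

Emit:
drive_tool(motion=[[1,0,0,0],[0,0,0,0]])

```text
clock: 4.53
position: [540.1, 45.3, 19.9]
ee_rot: [0.696, -0.126, -0.696, -0.126]
contact_force: [-3.2, 0.6, 7.0]
gripper_width: -0.2
```

```bash
python3 - <<'E'
from h import *
s,M=rep()
f=lambda n,b:cv2.convertScaleAbs(arm.get_image(n)[b[0]:b[1],b[2]:b[3],::-1],alpha=1.6)
a=cv2.resize(f("side",(225,330,283,383)),(400,420),interpolation=2);b=cv2.resize(f("top",(190,290,265,365)),(400,420),interpolation=2)
cv2.imwrite("pics/c2.png",np.hstack([a,b]))
C=cam("side")
for a in(0,.3):print(proj(C,W(-102,14-78*np.cos(a),14+78*np.sin(a)))-[283,225])
E
```

```text
t 4.53 pos [540.1  45.3  19.9] q [ 0.383  0.495 -0.443  0.    -0.632  0.83 ] F [-3.2  0.6  7. ] w -0.2
[[ 0.    -0.35  -0.937]
 [-0.    -0.937  0.35 ]
 [-1.     0.    -0.   ]]
[14.1493607  22.81451425]
[15.45344633 16.49714932]
```

View pics/c2.png

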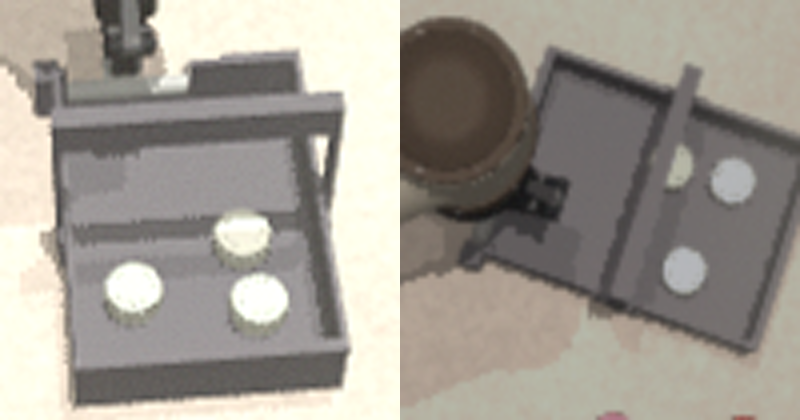

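The side view shows the keeper level across the mouth, and the tip stopped at 19.9 mm (nominal is 20) with 7 N. It's shut and the tote hasn't moved. The drive can't pitch the tool directly, so I'll find out, with no load, how the arm behaves at its reach limit.

Emit:
drive_tool(motion=[[-5,0,0,0],[-15,0,0,0],[-25,0,0,0],[-35,0,0,0],[-35,0,0,0],[-35,0,0,0],[-35,0,0,0],[-35,-5,-15,0],[-35,-10,-28,0],[-35,-10,-28,0]])

```text
clock: 5.47
position: [609.8, 43.7, 305.3]
ee_rot: [0.697, -0.125, -0.695, -0.126]
contact_force: [2.2, 0.9, -0.4]
gripper_width: 0.0
```

Emit:
drive_tool(motion=[[-10,-10.5,-28,0],[0,-10.5,-28,0],[0,-10.5,-28,0],[0,-10.5,-28,0],[0,-10.5,-28,0],[0,-10.5,-28,0],[0,-10.5,-28,0],[0,-10.5,-28,0],[0,-10.5,-28,0],[0,-10.5,-28,0]])

```text
clock: 6.3
position: [890.6, 43.9, 308.9]
ee_rot: [0.698, -0.126, -0.694, -0.126]
contact_force: [2.1, 1.2, 0.8]
gripper_width: 0.2
```

```bash
python3 - <<'E'
from h import *
rep()
q=np.array([[.385,.007],[.247,-.194],[.495,-.443],[.403,-.401]]);rr=[624.7,543.8,542,536.6];zz=[230.8,230.9,19.9,78.8]
A=[];b=[]
for (a,c),r,z in zip(q,rr,zz):
    f=a-c;A+= [[np.sin(a),np.cos(a),np.cos(f),0],[np.cos(a),-np.sin(a),-np.sin(f),1]];b+=[r,z]
print(np.linalg.lstsq(np.array(A),np.array(b),rcond=None)[:2])
E
```

```text
t 6.3 pos [890.6  43.9 308.9] q [ 0.23   1.018  1.38   0.002 -1.926  0.983] F [2.1 1.2 0.8] w 0.2
[[ 0.007 -0.35  -0.937]
 [-0.    -0.937  0.35 ]
 [-1.    -0.002 -0.006]]
(array([ 564.37718541,   32.0350037 ,  413.21798321, -129.60007018]), array([16.73004703]))
```

Emit:
drive_tool(motion=[[0,-7,-18.7,0],[0,-7,-18.7,0],[0,-7,-18.7,0],[0,-7,-18.7,0],[0,0,0,0]])

```text
clock: 6.72
position: [916.6, 41.6, 286.9]
ee_rot: [0.714, -0.123, -0.677, -0.129]
contact_force: [0.2, -0.4, -2.0]
gripper_width: -0.2
```

```bash
python3 - <<'E'
from h import *
rep()
E
```

```text
t 6.72 pos [916.6  41.6 286.9] q [ 0.224  1.057  1.407  0.012 -1.869  0.992] F [ 0.2 -0.4 -2. ] w -0.2
[[ 0.052 -0.35  -0.935]
 [-0.    -0.937  0.35 ]
 [-0.999 -0.018 -0.049]]
```

Emit:
drive_tool(motion=[[0,-14,-37,0],[0,-14,-37,0],[0,-14,-37,0],[0,-14,-37,0],[0,0,0,0]])

```text
clock: 7.13
position: [961.6, 37.6, 249.7]
ee_rot: [0.744, -0.117, -0.644, -0.134]
contact_force: [-0.2, 0.3, -1.1]
gripper_width: 0.5
```

```bash
python3 - <<'E'
from h import *
rep()
E
```

```text
t 7.13 pos [961.6  37.6 249.7] q [ 0.216  1.105  1.405  0.032 -1.732  1.005] F [-0.2  0.3 -1.1] w 0.5
[[ 0.142 -0.347 -0.927]
 [-0.001 -0.937  0.35 ]
 [-0.99  -0.049 -0.134]]
```

Emit:
drive_tool(motion=[[-30,-9,-25,0],[-30,-9,-25,0],[-30,-9,-25,0],[-30,-9,-25,0],[-30,-9,-25,0],[0,0,0,0]])

```text
clock: 7.63
position: [940.2, 30.9, 370.2]
ee_rot: [0.78, -0.111, -0.6, -0.14]
contact_force: [-0.6, -1.1, 2.2]
gripper_width: 0.2
```

```bash
python3 - <<'E'
from h import *
rep()
E
```

```text
t 7.63 pos [940.2  30.9 370.2] q [ 0.223  0.982  1.408  0.063 -1.744  1.008] F [-0.6 -1.1  2.2] w 0.2
[[ 0.256 -0.34  -0.905]
 [-0.005 -0.937  0.35 ]
 [-0.967 -0.085 -0.242]]
```

The drive can tilt the tool by pushing it past the outer reach limit, and it keeps the tilt (now 0.26 rad). So I'll grasp with this lean and get the final tilt at the outer limit. Next I work out the path to the handle.

```bash
python3 - <<'E'
from h import *
s,M=rep()
g=W(0,0,114)+19*M[:,0]
print("grasp tcp",g,"total",(M.T@(g-s["position"])).round(1),"hover",(M.T@(g-130*M[:,0]-s["position"])).round(1))
E
```

```text
t 7.63 pos [940.2  30.9 370.2] q [ 0.223  0.982  1.408  0.063 -1.744  1.008] F [-0.6 -1.1  2.2] w 0.2
[[ 0.256 -0.34  -0.905]
 [-0.005 -0.937  0.35 ]
 [-0.967 -0.085 -0.242]]
grasp tcp [529.37299668 -71.29574572  95.63577565] total [160.6 258.8 402.3] hover [ 30.6 258.8 402.3]
```

Emit:
drive_tool(motion=[[2,10,16,0],[2,16,25,0],[2,16,25,0],[2,16,25,0],[2,16,25,0],[2,16,25,0],[2,16,25,0],[2,16,25,0],[2,16,25,0],[2,16,25,0]], grip=60)

```text
clock: 8.47
position: [695.8, -23.7, 281.8]
ee_rot: [0.778, -0.11, -0.602, -0.139]
contact_force: [0.4, 0.1, -0.6]
gripper_width: 60.0
```

Emit:
drive_tool(motion=[[2,16,25,0],[2,16,25,0],[2,16,25,0],[2,16,25,0],[2,16,25,0],[2,16,25,0],[0,9,11,0],[0,0,0,0]])

```text
clock: 9.13
position: [515.3, -66.3, 223.2]
ee_rot: [0.777, -0.111, -0.603, -0.14]
contact_force: [-0.6, -0.1, 0.3]
gripper_width: 59.5
```

```bash
python3 - <<'E'
from h import *
s,M=rep()
g=W(0,0,114)+19*M[:,0]
print("total",(M.T@(g-s["position"])).round(1))
im=cv2.convertScaleAbs(arm.get_image("wrist")[:,:,::-1],alpha=1.4)
C=cam("wrist",s)
for p in [(-6,70,125),(6,70,125),(-6,-70,125),(6,-70,125),(-95,70,45),(95,70,45)]:
    a=proj(C,W(*p));print(p,a.round());cv2.circle(im,tuple(int(v) for v in a),3,(0,0,255),-1)
cv2.imwrite("pics/w3.png",im)
E
```

```text
t 9.13 pos [515.3 -66.3 223.2] q [ 0.218  0.092 -0.464  0.082 -0.774  0.942] F [-0.6 -0.1  0.3] w 59.5
[[ 0.247 -0.341 -0.907]
 [-0.004 -0.936  0.351]
 [-0.969 -0.083 -0.233]]
total [127.1  10.6  15.3]
(-6, 70, 125) [329. 151.]
(6, 70, 125) [348. 150.]
(-6, -70, 125) [327. 365.]
(6, -70, 125) [345. 366.]
(-95, 70, 45) [231. 165.]
(95, 70, 45) [459. 165.]
```

View pics/w3.png

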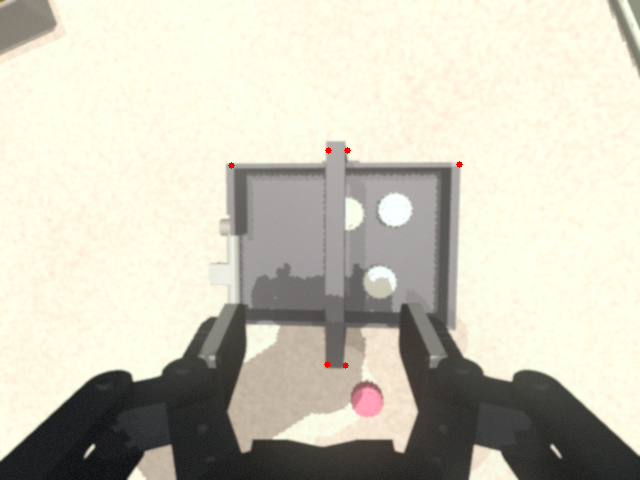

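Markers and picture agree: the bar is at columns 327-346 and was predicted at 328-348. The keeper is shut. Approaching to grasp.

Emit:
drive_tool(motion=[[5,5,8,0],[10,4.5,7,0],[20,0,0,0],[25,0,0,0],[25,0,0,0],[20,0,0,0],[12,0,0,0],[8,0,0,0],[0,0,0,0],[0,0,0,0]])

```text
clock: 10.02
position: [533.0, -69.6, 97.1]
ee_rot: [0.777, -0.111, -0.604, -0.139]
contact_force: [0.6, 0.7, 0.3]
gripper_width: 59.7
```

```bash
python3 - <<'E'
from h import *
s,M=rep()
g=W(0,0,114)+19*M[:,0]
print("total",(M.T@(g-s["position"])).round(1))
E
```

```text
t 10.02 pos [533.  -69.6  97.1] q [ 0.201  0.284 -0.615  0.129 -0.431  0.902] F [0.6 0.7 0.3] w 59.7
[[ 0.247 -0.34  -0.908]
 [-0.005 -0.937  0.349]
 [-0.969 -0.082 -0.233]]
total [0.5 3.  3.2]
```

Emit:
drive_tool(motion=[[0,2,2,0],[0,0,0,0],[0,0,0,0],[-1,0,0,0],[-2,0,0,0],[-2,0,0,0],[-2,0,0,0],[-2,0,0,0],[0,0,0,0]], grip=0)

```text
clock: 10.77
position: [526.2, -71.0, 104.1]
ee_rot: [0.776, -0.111, -0.605, -0.139]
contact_force: [0.2, -0.6, -4.5]
gripper_width: 11.0
```

```bash
python3 - <<'E'
from h import *
rep()
E
```

```text
t 10.77 pos [526.2 -71.  104.1] q [ 0.201  0.264 -0.618  0.122 -0.451  0.908] F [ 0.2 -0.6 -4.5] w 11.0
[[ 0.244 -0.341 -0.908]
 [-0.005 -0.937  0.35 ]
 [-0.97  -0.081 -0.23 ]]
```

```bash
python3 - <<'E'
from h import *
s,M=rep()
z=np.array([0,0,1.])@M; z[1]=0; z/=np.linalg.norm(z)  # tote z in tool frame
x=np.array([0,1.,0]); A=np.c_[x,np.cross(z,x),z]  # tote axes in tool
np.save("A.npy",A)
print("now g_tote",(A.T@(-M[2])).round(3))
for tilt in(.3,.35,.4,.5,.6):
  for al in(225,240,210):
    a=np.radians(al);g=A@np.array([np.sin(tilt)*np.cos(a),np.sin(tilt)*np.sin(a),-np.cos(tilt)])
    b=np.degrees(np.arctan2(g[2],g[1]));print(tilt,al,"lean",np.arccos(g[0]).round(3),"spin",(70.6-b+180)%360-180)
E
```

```text
t 10.77 pos [526.2 -71.  104.1] q [ 0.201  0.264 -0.618  0.122 -0.451  0.908] F [ 0.2 -0.6 -4.5] w 11.0
[[ 0.244 -0.341 -0.908]
 [-0.005 -0.937  0.35 ]
 [-0.97  -0.081 -0.23 ]]
now g_tote [ 0.081  0.    -0.997]
0.3 225 lean 0.492 spin -45.639798158546654
0.3 240 lean 0.515 spin -36.865453213684134
0.3 210 lean 0.461 spin -54.48303095574771
0.35 225 lean 0.539 spin -47.56620581236609
0.35 240 lean 0.563 spin -38.122934768042285
0.35 210 lean 0.507 spin -57.13458023982189
0.4 225 lean 0.587 spin -49.209865497108126
0.4 240 lean 0.612 spin -39.19993329061637
0.4 210 lean 0.553 spin -59.38394942020858
0.5 225 lean 0.683 spin -51.88209164506566
0.5 240 lean 0.711 spin -40.96172848815678
0.5 210 lean 0.646 spin -63.00704803678869
0.6 225 lean 0.78 spin -53.98620578010116
0.6 240 lean 0.809 spin -42.36096421611319
0.6 210 lean 0.741 spin -65.82346493007068
```

Emit:
drive_tool(motion=[[-6,0,-1,0],[-12,-1,-3,0],[-18,-1,-4,0],[-24,-2,-6,0],[-28,-2,-7,0],[-28,-2,-7,0],[-28,-2,-7,0],[-24,-2,-6,0],[-15,-1,-3,0],[-8,0,0,0]])

```text
clock: 11.6
position: [525.2, -73.2, 303.7]
ee_rot: [0.778, -0.11, -0.603, -0.139]
contact_force: [-0.1, -0.8, -4.6]
gripper_width: 11.2
```

Emit:
drive_tool(motion=[[1,-3,-8,0],[4,-6,-15,0],[6,-9,-22,0],[7,-10,-26,0],[7,-10,-26,0],[7,-10,-26,0],[7,-10,-26,0],[7,-10,-26,0],[7,-10,-26,0],[7,-10,-26,0]])

```text
clock: 12.43
position: [776.2, -70.4, 298.4]
ee_rot: [0.775, -0.111, -0.606, -0.139]
contact_force: [0.4, 0.8, -3.2]
gripper_width: 11.1
```

Emit:
drive_tool(motion=[[6,-9,-22,0],[5,-6,-16,0],[2,-3,-8,0],[0,0,0,-5],[0,0,0,-7],[0,0,0,-7],[0,0,0,-7],[0,0,0,-7],[0,0,0,-7],[0,0,0,-7]])

```text
clock: 13.27
position: [826.1, -69.6, 297.4]
ee_rot: [0.765, 0.142, -0.6, 0.184]
contact_force: [1.2, 0.1, -4.0]
gripper_width: 10.8
```

```bash
cat >> h.py <<'E'
def chk():
    s,M=rep();A=np.load("A.npy");g=A.T@(-M[2]);print("g_tote",g.round(3),"tilt",np.arccos(-g[2]).round(3),"lean",np.arccos(-M[2,0]).round(3))
    print("world x,z in tool",M[0].round(2),M[2].round(2))
    print("low corner z",(s["position"]+M@(-19*np.array([1,0,0])+A@np.array([-91,-66,-110])))[2].round(0)); return s,M
E
python3 -c "from h import *;chk()"
```

```text
t 13.27 pos [826.1 -69.6 297.4] q [ 0.122  0.604  0.498  0.035 -1.225  1.909] F [ 1.2  0.1 -4. ] w 10.8
[[ 0.24   0.438 -0.867]
 [-0.004 -0.892 -0.452]
 [-0.971  0.112 -0.212]]
g_tote [-0.112  0.018 -0.994] tilt 0.114 lean 0.242
world x,z in tool [ 0.24  0.44 -0.87] [-0.97  0.11 -0.21]
low corner z 198.0
```

Emit:
drive_tool(motion=[[2,5,-10,0],[0,10,-20,0],[0,12,-24,0],[-10,12,-25,0],[-20,12,-26,0],[-25,12,-26,0],[-25,12,-26,0],[-25,12,-26,0],[-25,12,-26,0],[-25,12,-26,0]])

```text
clock: 14.1
position: [925.2, -55.7, 436.6]
ee_rot: [0.794, 0.126, -0.563, 0.192]
contact_force: [-0.2, -0.8, -2.2]
gripper_width: 11.0
```

```bash
python3 -c "from h import *;chk()"
```

```text
t 14.1 pos [925.2 -55.7 436.6] q [ 0.132  0.91   1.407  0.061 -1.732  1.92 ] F [-0.2 -0.8 -2.2] w 11.0
[[ 0.334  0.417 -0.845]
 [-0.016 -0.894 -0.448]
 [-0.943  0.163 -0.291]]
g_tote [-0.163 -0.066 -0.984] tilt 0.177 lean 0.341
world x,z in tool [ 0.33  0.42 -0.85] [-0.94  0.16 -0.29]
low corner z 327.0
```

Emit:
drive_tool(motion=[[-22,15,-29,0],[-22,15,-29,0],[-22,15,-29,0],[-22,15,-29,0],[-22,15,-29,0],[-22,15,-29,0],[-22,15,-29,0],[-22,15,-29,0],[0,0,0,0]])

```text
clock: 14.85
position: [901.0, -43.3, 560.9]
ee_rot: [0.841, 0.1, -0.488, 0.21]
contact_force: [-1.4, -0.3, -3.2]
gripper_width: 11.0
```

```bash
python3 -c "from h import *;chk()"
```

```text
t 14.85 pos [901.  -43.3 560.9] q [ 0.17   0.791  1.408  0.123 -1.669  1.904] F [-1.4 -0.3 -3.2] w 11.0
[[ 0.505  0.373 -0.778]
 [-0.037 -0.891 -0.452]
 [-0.863  0.257 -0.436]]
g_tote [-0.257 -0.225 -0.94 ] tilt 0.348 lean 0.531
world x,z in tool [ 0.5   0.37 -0.78] [-0.86  0.26 -0.44]
low corner z 436.0
```

Emit:
drive_tool(motion=[[-15,17,-33,0],[-15,17,-33,0],[-15,17,-33,0],[-15,17,-33,0],[-15,17,-33,0],[-15,17,-33,0],[-15,17,-33,0],[-15,17,-33,0],[0,0,0,0]])

```text
clock: 15.6
position: [893.2, -30.6, 655.4]
ee_rot: [0.883, 0.073, -0.404, 0.227]
contact_force: [-1.0, -0.2, -3.7]
gripper_width: 11.2
```

```bash
python3 - <<'E'
from h import *
s,M=chk()
A=np.load("A.npy");o=s["position"]+M@(A@np.array([0,0,-114.])-19*np.array([1,0,0]))
for n in("top","side"):
    C=cam(n);im=cv2.convertScaleAbs(arm.get_image(n)[:,:,::-1],alpha=1.5);u,v=proj(C,o+M@A@np.array([0,0,40.])).astype(int);print(n,u,v)
    x0=min(max(u-80,0),480);y0=min(max(v-80,0),320);cv2.imwrite(f"pics/f_{n}.png",cv2.resize(im[y0:y0+160,x0:x0+160],(400,400),interpolation=2))
cv2.imwrite("pics/f.png",np.hstack([cv2.imread("pics/f_top.png"),cv2.imread("pics/f_side.png")]))
E
```

```text
t 15.6 pos [893.2 -30.6 655.4] q [ 0.207  0.718  1.408  0.191 -1.553  1.888] F [-1.  -0.2 -3.7] w 11.2
[[ 0.663  0.312 -0.68 ]
 [-0.054 -0.887 -0.459]
 [-0.746  0.342 -0.571]]
g_tote [-0.342 -0.383 -0.858] tilt 0.539 lean 0.728
world x,z in tool [ 0.66  0.31 -0.68] [-0.75  0.34 -0.57]
low corner z 519.0
top 315 -32
side 566 -43
```

View pics/f.png

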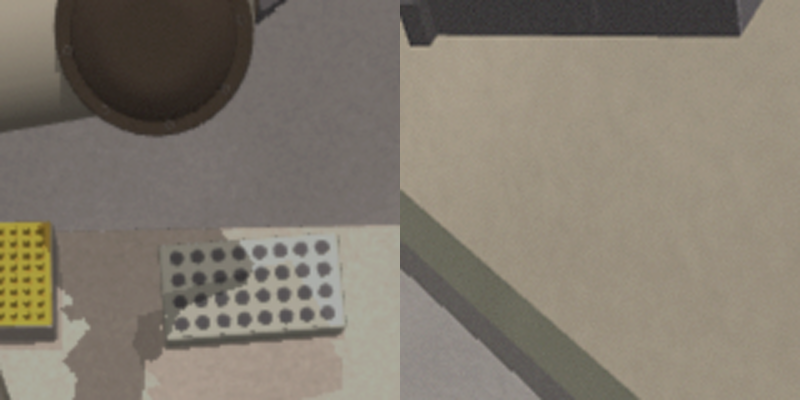

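The tote is above the fixed cameras' views, with a computed tilt of 0.54 rad. Let the caps settle and look with the wrist camera.

Emit:
drive_tool(motion=[[0,0,0,0],[0,0,0,0],[0,0,0,0],[0,0,0,0],[0,0,0,0],[0,0,0,0],[0,0,0,0],[0,0,0,0]])

```text
clock: 16.37
position: [895.3, -30.5, 650.6]
ee_rot: [0.882, 0.074, -0.407, 0.226]
contact_force: [-0.5, 0.4, -4.7]
gripper_width: 10.9
```

```bash
python3 - <<'E'
from h import *
s,M=chk();C=cam("wrist",s);A=np.load("A.npy")
im=cv2.convertScaleAbs(arm.get_image("wrist")[:,:,::-1],alpha=1.6)
P=lambda *p:s["position"]+M@(A@(np.array(p)-[0,0,114.])-19*np.array([1,0,0]))
for p in [(-91,-66,4),(-95,-70,45),(95,70,45),(-95,70,45),(95,-70,45)]:
    a=proj(C,P(*p));print(p,a.round());cv2.circle(im,tuple(int(v) for v in a),3,(0,0,255),-1)
cv2.imwrite("pics/w4.png",im)
E
```

```text
t 16.37 pos [895.3 -30.5 650.6] q [ 0.206  0.723  1.407  0.188 -1.554  1.889] F [-0.5  0.4 -4.7] w 10.9
[[ 0.658  0.314 -0.684]
 [-0.054 -0.887 -0.459]
 [-0.751  0.339 -0.567]]
g_tote [-0.339 -0.378 -0.861] tilt 0.533 lean 0.722
world x,z in tool [ 0.66  0.31 -0.68] [-0.75  0.34 -0.57]
low corner z 514.0
(-91, -66, 4) [183. 385.]
(-95, -70, 45) [149. 425.]
(95, 70, 45) [506. 166.]
(-95, 70, 45) [140. 166.]
(95, -70, 45) [497. 425.]
```

View pics/w4.png

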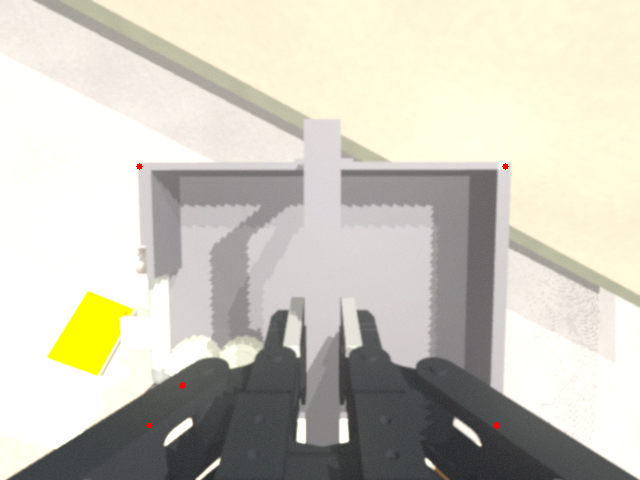

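The tote model agrees with the picture. Two white caps sit along the -y wall near the corner at (195,352) and (240,350), and the third is hidden by the fingers. I'll bring the tote, still tilted, into the side camera's view to check it.

Emit:
drive_tool(motion=[[1,-3,6,0],[2,-6,11,0],[3,-9,17,0],[4,-12,22,0],[5,-13,25,0],[5,-13,25,0],[5,-13,25,0],[5,-13,25,0],[5,-13,25,0],[5,-13,25,0]])

```text
clock: 17.25
position: [745.0, -31.6, 466.3]
ee_rot: [0.882, 0.074, -0.406, 0.226]
contact_force: [0.4, 0.3, -3.9]
gripper_width: 10.8
```

Emit:
drive_tool(motion=[[5,-13,25,0],[5,-13,25,0],[5,-13,25,0],[4,-12,22,0],[3,-9,17,0],[2,-6,11,0],[1,-3,6,0],[0,0,0,0],[0,0,0,0],[0,0,0,0]])

```text
clock: 18.08
position: [652.6, -31.6, 352.3]
ee_rot: [0.883, 0.074, -0.405, 0.226]
contact_force: [0.9, 0.5, -3.3]
gripper_width: 11.2
```

```bash
cat > look.py <<'E'
from h import *
import sys
s,M=chk();A=np.load("A.npy")
P=lambda *p:s["position"]+M@(A@(np.array(p)-[0,0,114.])-19*np.array([1,0,0]))
o=[]
for n in("top","side"):
    C=cam(n);im=cv2.convertScaleAbs(arm.get_image(n)[:,:,::-1],alpha=1.5);u,v=proj(C,P(0,0,20)).astype(int)
    x0=min(max(u-80,0),480);y0=min(max(v-80,0),320)
    f=lambda p:(proj(C,P(*p))-[x0,y0])*2.5
    im=cv2.resize(im[y0:y0+160,x0:x0+160],(400,400),interpolation=2)
    for p in [(-91,-66,4),(-95,-70,45),(95,70,45),(-95,70,45),(95,-70,45)]: cv2.circle(im,tuple(int(t) for t in f(p)),2,(0,0,255),-1)
    for p in [(-76,-51,20),(-46,-51,20),(-16,-51,20)]: print(n,p,f(p).round())
    o.append(im)
cv2.imwrite(sys.argv[1],np.hstack(o))
E
python3 look.py pics/g.png
```

```text
t 18.08 pos [652.6 -31.6 352.3] q [ 0.25   0.057 -0.519  0.642 -0.367  1.248] F [ 0.9  0.5 -3.3] w 11.2
[[ 0.66   0.314 -0.682]
 [-0.053 -0.887 -0.459]
 [-0.749  0.339 -0.569]]
g_tote [-0.339 -0.381 -0.86 ] tilt 0.535 lean 0.724
world x,z in tool [ 0.66  0.31 -0.68] [-0.75  0.34 -0.57]
low corner z 216.0
top (-76, -51, 20) [152. 285.]
top (-46, -51, 20) [181. 272.]
top (-16, -51, 20) [210. 259.]
side (-76, -51, 20) [ 91. 232.]
side (-46, -51, 20) [119. 241.]
side (-16, -51, 20) [149. 251.]
```

View pics/g.png

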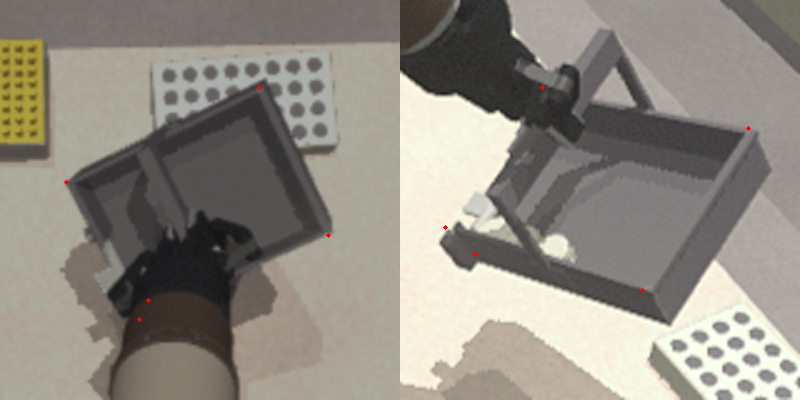

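The side view shows the third cap at about (157,245), next to the upright. That fits a row of three along the -y wall, about 77 mm from the corner. I'll spin a little more to favour -x, so the row is firmly packed with more margin.

Emit:
drive_tool(motion=[[0,0,0,-1],[0,0,0,-2],[0,0,0,-3],[0,0,0,-3],[0,0,0,-3],[0,0,0,-3],[0,0,0,-2],[0,0,0,-1],[0,0,0,0],[0,0,0,0]])

```text
clock: 19.02
position: [652.1, -31.7, 350.8]
ee_rot: [0.836, 0.136, -0.39, 0.361]
contact_force: [-0.9, -0.4, -3.7]
gripper_width: 10.9
```

Emit:
drive_tool(motion=[[0,0,0,0],[0,0,0,0],[0,0,0,0],[0,0,0,0],[0,0,0,0],[0,0,0,0],[0,0,0,0],[0,0,0,0],[0,0,0,0],[0,0,0,0]])

```text
clock: 19.85
position: [651.9, -31.8, 350.7]
ee_rot: [0.836, 0.136, -0.39, 0.362]
contact_force: [0.2, -0.5, -3.9]
gripper_width: 11.2
```

```bash
sed -i 's/-80,0),480/-32,0),576/;s/-80,0),320/-32,0),416/;s/+160/+64/g;s/\*2\.5/*6.25/;s/P(0,0,20)/P(-50,-50,20)/' look.py; python3 look.py pics/i.png
```

```text
t 19.85 pos [651.9 -31.8 350.7] q [ 0.25   0.057 -0.521  0.642 -0.367  1.562] F [ 0.2 -0.5 -3.9] w 11.2
[[ 0.658  0.51  -0.553]
 [-0.054 -0.701 -0.711]
 [-0.751  0.498 -0.434]]
g_tote [-0.498 -0.249 -0.831] tilt 0.59 lean 0.722
world x,z in tool [ 0.66  0.51 -0.55] [-0.75  0.5  -0.43]
low corner z 212.0
top (-76, -51, 20) [156. 249.]
top (-46, -51, 20) [213. 199.]
top (-16, -51, 20) [271. 148.]
side (-76, -51, 20) [132. 208.]
side (-46, -51, 20) [214. 203.]
side (-16, -51, 20) [300. 198.]
```

View pics/i.png

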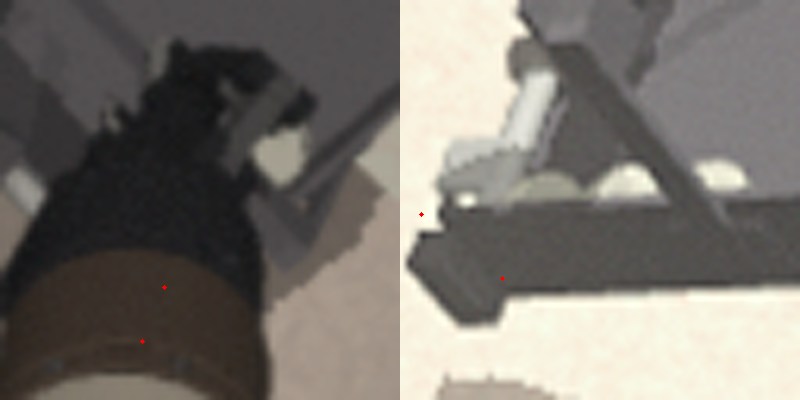

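All three caps show along the -y wall in the side crop, with peaks at x = 550, 632 and 718. The spacings of 82 and 86 px equal those predicted for touching caps. The common +18 px offset is the same as at the tote's wall corner (predicted (421,214), seen at about (440,203)). Against that corner, the farthest cap is about 77 mm from the target point (limit 85). The keeper is still across the mouth and the tote is still, so I'm handing in.

```bash
python3 -c "
from bench import arm
s=arm.read_state();print(abs(s['joint_vel']).max(),s['contact_force'],s['gripper_width']);print(arm.job_done())"
```

```text
0.0021612280880464185 [ 0.63867651  0.32575489 -3.23383763] 10.8173313835687
the job is handed in; nothing more can be done
None
```

I handed the job in at about 20 s of the 51 s allowed, with the tote held still and tilted in the gripper. No verdict was reported.

**What I did:**
- **Keeper:** I pressed the tab down with closed fingers until it met a firm stop at 19.9 mm (20 mm nominal) with about 7 N. The side view showed the bar level across the mouth.
- **Tilt:** The drive has no way to pitch the tool. I pushed it past its outer reach limit, which leaned it and kept the lean. I did this before the grasp, then gripped the handle with the tool already leaning, lifted, spun, and leaned it further at the limit.
- **Finish:** I brought the tote back inward and spun it another 18° towards the mouth end to pack the caps together.

**Last checks:**
- **Tote:** computed tilt was 0.59 rad, and the low corner was about 210 mm above the bench. Finger opening was 11 mm and the load about 3–4 N, which fits the tote and caps. The arm was still and the tote was clear of everything.
- **Caps:** all three were inside, touching in a row along the wall nearest the robot.

**Weakest points:**
- **Cap distance:** the farthest cap is about 77 mm from the corner (limit 85). The drawn tote model was about 6 mm off in the last side view. I corrected for that using the tote's visible wall corner; uncorrected, that cap reads about 82 mm.
- **Keeper at the end:** I judged it shut only from the pictures after lifting and did not measure its angle again.

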